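# Weigh a tin's contents on the two-pan balance

### The job

A filled tin and a like empty one stand on the two pans of the balance; find what the filling weighs by standing brass weights directly on the lighter pan, beside the empty tin, until the beam is as level as these weights can make it. Leave both tins where they stand, leave the weights you do not need on the counter, and do not disturb the other things about; finish with the beam at rest.

Things in the scene. Friction and masses are not known exactly. Their poses are not given: they have to be found in the camera images.
- balance: two-pan balance, fixed: grey foot 130 x 260 x 40 mm, steel beam pivoted 75 mm up with a flat pan over each end. Origin: middle of the foot's underside, on the counter; y runs along the beam from right pan to left pan, z up. Pan middles are at y = +145 (left) and -145 mm (right), upper faces 110 mm up when level. A white index plate 70 mm wide between the pans reaches 186 mm up.
- beam (a joint): beam angle, rad: 0 is level, positive when the left (+y) pan is the lower, negative when the right pan is; stops at -0.08 and +0.08. The beam is sprung: it turns 0.041 rad for each 100 g that one side is heavier, so about 195 g of difference brings it to a stop. A pan's height differs from level by 145 mm times the sine of this angle. It settles within about a second.
- pan_left_top (a point): middle of the upper face of the left (+y) pan, a rimless aluminium plate 200 mm (along the balance's x) x 140 mm (along y), 4 mm thick. The pans rise and fall by up to 12 mm from level but always stay horizontal, parallel to the balance's x and y; where on a pan a load stands makes no difference.
- pan_right_top (a point): middle of the upper face of the right (-y) pan, which is like the left one; it rises and falls with the pan
- full_tin: closed steel tin, upright, 68 mm across, 70 mm high, on the rear half of one pan (the balance's +x side), the lower pan at the start; which pan varies. Origin at the centre of its underside, z up. Its contents vary: it is 105 to 320 g heavier than the empty tin.
- empty_tin: closed empty steel tin that looks the same (68 mm across, 70 mm high, 60 g), on the rear (+x) half of the other pan, the higher one at the start. Its middle is about 55 mm behind the pan's middle, so the pan's front part, about 110 x 140 mm, is free. Origin at the centre of its underside, z up.
- weight_50: plain brass 50 g weight (0.05 kg): an upright cylinder 21 mm across and 18 mm high with a narrower knob (11 mm across) on top, 28 mm high in all; origin at the centre of its underside, z up. Stands on the counter among the other things at the start.
- weight_100: plain brass 100 g weight (0.10 kg): an upright cylinder 27 mm across and 21 mm high with a narrower knob (14 mm across) on top, 34 mm high in all; origin at the centre of its underside, z up. Stands on the counter among the other things at the start.
- weight_200: plain brass 200 g weight (0.20 kg): an upright cylinder 34 mm across and 26 mm high with a narrower knob (17 mm across) on top, 42 mm high in all; origin at the centre of its underside, z up. Stands on the counter among the other things at the start.
- weight_500: plain brass 500 g weight (0.50 kg): an upright cylinder 46 mm across and 36 mm high with a narrower knob (23 mm across) on top, 56 mm high in all; origin at the centre of its underside, z up. Stands on the counter among the other things at the start. Heavier than any contents of the tin.
- espresso_cup: white espresso cup without handle, 56 mm across, 52 mm high; a bystander among the weights; origin at the centre of its underside
- shaker: dark steel shaker jar, 46 mm across, 88 mm high; a bystander among the weights; origin at the centre of its underside
- tamper: coffee tamper standing on its disc, 54 mm across, 78 mm high; a bystander among the weights; origin at the centre of its underside
- sauce_cup: small steel sauce cup, 54 mm across, 35 mm high; a bystander among the weights; origin at the centre of its underside
- milk_jug: steel milk jug with a handle, 84 mm across, 105 mm high; a bystander behind; origin at the centre of its underside
Things that resemble listed ones, but are neither listed nor needed, are in the scene too. What is shaped like the weight_200 but blue or green is not meant.

How it is judged:
At the end, for the whole second after the job is handed in: The beam is within 0.0145 rad of level (about 35 g) and at rest; every weight either stands upright directly on the empty tin's pan (its underside at the pan's height, within 165 mm of the empty tin) or is down on the counter; both tins still stand upright on the pans; nothing is moving (value of joint beam between -0.0145 and 0.0145 rad and velocity of joint beam between -0.03 and 0.03 rad/s and (height (world z) of weight_50 below 0.03 m or (height (world z) of weight_50 between 0.1 and 0.12 m and horizontal distance between weight_50 and empty_tin below 0.165 m and angle between weight_50's own z axis and vertical below 0.15 rad)) and linear speed of each of weight_50, weight_100, weight_200, weight_500 below 0.02 m/s and (height (world z) of weight_100 below 0.03 m or (height (world z) of weight_100 between 0.1 and 0.12 m and horizontal distance between weight_100 and empty_tin below 0.165 m and angle between weight_100's own z axis and vertical below 0.15 rad)) and (height (world z) of weight_200 below 0.03 m or (height (world z) of weight_200 between 0.1 and 0.12 m and horizontal distance between weight_200 and empty_tin below 0.165 m and angle between weight_200's own z axis and vertical below 0.15 rad)) and (height (world z) of weight_500 below 0.03 m or (height (world z) of weight_500 between 0.1 and 0.12 m and horizontal distance between weight_500 and empty_tin below 0.165 m and angle between weight_500's own z axis and vertical below 0.15 rad)) and height (world z) of full_tin between 0.1 and 0.12 m and angle between each of full_tin, empty_tin's own z axis and vertical below 0.1 rad and height (world z) of empty_tin between 0.1 and 0.12 m); the robot touches nothing.
It fails at once if a tin is shoved about on its pan, lifted or taken off (more than 40 mm from its start, where the pans' own rise and fall is at most 24 mm in all) (distance of any of full_tin, empty_tin from where it was at the start of the episode above 0.04 m).
It fails at once if a tin is tipped (angle between any of full_tin, empty_tin's own z axis and vertical above 0.35 rad).
It fails at once if one of the other things on the counter (cup, shaker, tamper, sauce cup, milk jug) is moved by more than 30 mm (distance of any of espresso_cup, shaker, tamper, sauce_cup, milk_jug from where it was at the start of the episode above 0.03 m).
It also fails if it takes over 64 s, if anything falls off the work surface, if the arm or the gripper's body presses on something with over 40 N, if the wrist force passes 120 N, or if a joint passes its speed limit or range.

### The arm

A 6-joint arm with a two-finger parallel gripper is mounted at the origin on the work surface. World frame = base frame: x ahead of the robot, y to its left, z up, the work surface at z = 0. Lengths are in m, angles in rad, forces in N, time in s.
With the tool pointing down it reaches from about 0.35 to 0.85 m from the base axis. Payload 8.1 kg.
Tool frame: the origin (TCP) lies on the centre line of the jaws, within the pads' length; the fingertips stand 8 mm ahead of it and the grasp point (between the pads) lies 11 mm behind it (manip.nose_length is the distance from the TCP to the fingertips, in m); z points along the fingers, y is the line along which they close (so a half turn about z gives the same grasp; the last joint's range is limited). The gripper opens to 85 mm and grips with 20 to 120 N. Pads are 22 mm wide; open, the fingers measure 114 mm over their backs; the gripper's body (76 mm by 85 mm) begins 54 mm behind the grasp point. The pads swing forward as they close: fully open they stand 13 mm farther back than shut.
Start: joints at [-1.314, 0.13, 1.488, -0, 1.523, -0.085], TCP at [0.201, -0.565, 0.239] pointing down, gripper open.
Joint ranges: [-2.96, 2.96], [-0.89, 2.26], [0.02, 2.5], [-1.34, 4.48], [0, 2.73], [-2.66, 2.66]. Speed limits (rad/s): [2.39, 2.39, 2.79, 3.14, 3.14, 3.14].

### API

Orientations are given as [roll, pitch, yaw] about the fixed x, y, z axes, in that order (R = Rz(yaw) Ry(pitch) Rx(roll)).
In Python, from workcell import manip gives the robot as it stands. The module is installed in compiled form; this text tells all that it offers.
- The arm moves only by the tool drive_tool, never from a script. Its argument "steps" is a list that holds one entry, the list of rows, each a list of 7 numbers: the shift along the tool's x, y, z in m, then the turn, a rotation vector about the tool's x, y, z in rad, then the finger opening in m, from 0 to 0.0854. In form: [[[x, y, z, ax, ay, az, fingers], ...]]. A call has 1 to 10 rows; each row is the pose to reach, as a shift and turn from the pose commanded when the call began, along the tool's axes at that moment; what a row does not reach only later rows make up. A row lasts 1/10 s, in which the tool goes at most 50 mm and 8.59 degrees, less where a joint would pass 70% of its speed; a pose out of reach is approached as far as the arm can. A call with a gripper value outside its range is refused whole. The fingers move at their own pace and stop on an object; "grip_force" is the grip in N (left out, the last holds). Time passes only in rows, so rows that repeat a pose let the fingers close. It gives the time, the measured TCP pose, the force, the opening and the grip force at its end, in the units of the state.
- manip.observe(): the state, without advancing time (a new reading comes with each control period).
- manip.camera(name): name is "scene" or "side" or "wrist"; returns a dict with "image" (400x640x3 uint8, blue, green, red), "depth" (400x640 float32, m along the optical axis (not along the pixel's ray), 0 where there is no reading), "fx", "fy", "cx", "cy" (pixels), "extrinsics" (4x4, takes a point from camera to world coordinates). Camera axes: x right, y down, z forward; pixel columns grow to the right and rows downward; lengths in m; the calibration is good to about 2 mm. A picture is of the moment at which its call begins.
- manip.sign_off(): hands the job in; it is judged then, once.
The state is a dict: "time_s": time; "joints": joint angles; "joint_vel": joint speeds; "tau": joint torques, N m; "position": TCP position; "orientation": TCP orientation; "ft_force": force on the tool from outside, world axes, zero at the start; "torque": the same for the moment, N m; "opening": opening from 0.0 (shut) to 1.0 (fully open); "gripper_force": force on a finger pad.
Only numpy, scipy, OpenCV 4.12 (cv2) and the standard library are available. Lean on these libraries where they do the work, as an engineer would, in place of code of your own. Each camera call takes 0.05 s, during which the arm holds its last target. There are 200 camera calls.

## Working session

There is one attempt and no reset: what is moved stays moved. The work goes in short steps, Python scripts to look and compute and a tool call to move; the robot and the scene stay as the last step left them, time stands still between calls to the robot, and variables do not carry over. Pictures are saved under pics/ and viewed, at most 10 in all, crops included, and the job is handed in when it is done.

Besides the shell and the picture viewer there is one more tool, called after "Request:" in YAML: its name, and indented under it one key for each argument. drive_tool: Moves the arm, as the interface text tells. Its arguments: {"type":"object","properties":{"steps":{"type":"array"},"grip_force":{"type":"number"}},"required":["steps"]}

```bash
mkdir -p pics; cat > h.py <<'E'
import numpy as np,cv2
from workcell import manip
def cam(n):
    c=manip.camera(n);np.savez('%s.npz'%n,**c);return c
def ld(n): return dict(np.load('%s.npz'%n))
def pt(c,u,v):
    d=c['depth'][int(v),int(u)];p=np.array([(u-c['cx'])/c['fx']*d,(v-c['cy'])/c['fy']*d,d,1]);return (c['extrinsics']@p)[:3]
def ray(c,u,v,z):
    E=c['extrinsics'];r=E[:3,:3]@np.array([(u-c['cx'])/c['fx'],(v-c['cy'])/c['fy'],1]);o=E[:3,3];return o+r*(z-o[2])/r[2]
def cloud(c):
    v,u=np.mgrid[0:400,0:640];d=c['depth'];P=np.stack([(u-c['cx'])/c['fx']*d,(v-c['cy'])/c['fy']*d,d],-1)
    return P@c['extrinsics'][:3,:3].T+c['extrinsics'][:3,3]
E
python3 - <<'E'
from h import *
for n in ['scene','side']:
    c=cam(n);cv2.imwrite(f'pics/{n}0.png',c['image']);print(n,c['fx'],c['extrinsics'].round(3).tolist())
s=manip.observe();print(s['time_s'],s['position'],s['orientation'],s['opening'],manip.nose_length)
E
```

```text
scene 425.02658343559386 [[0.575, 0.624, -0.529, 1.149], [0.818, -0.447, 0.362, -0.432], [-0.01, -0.641, -0.767, 0.879], [0.0, 0.0, 0.0, 1.0]]
side 372.20375606186803 [[0.908, -0.219, 0.356, 0.27], [-0.418, -0.504, 0.756, -0.673], [0.014, -0.835, -0.55, 0.561], [0.0, 0.0, 0.0, 1.0]]
0.1 [ 0.20101728 -0.56480563  0.23831849] [-3.13988819e+00 -1.66501898e-04  3.41839094e-01] 0.9993548900371363 0.008
```

View pics/scene0.png

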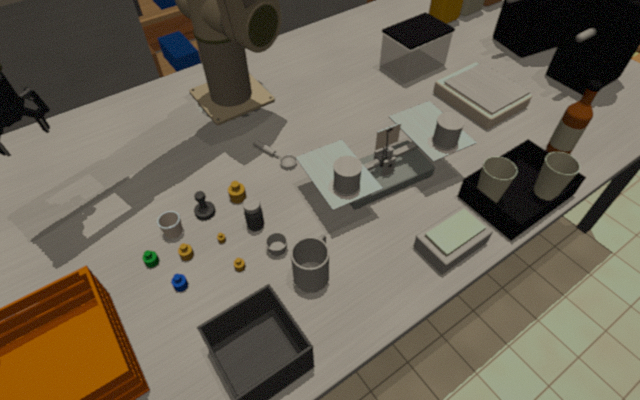

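View pics/side0.png

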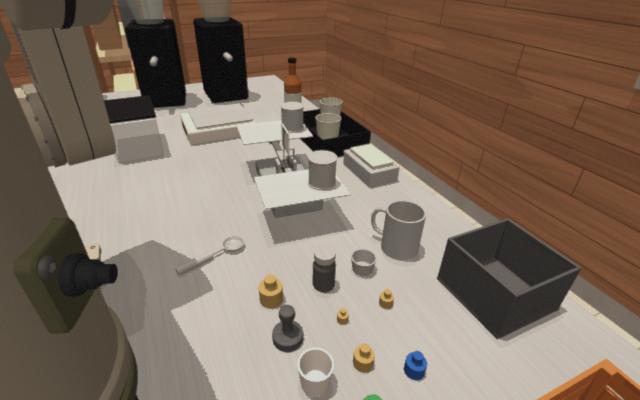

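Scene view: four brass candidates at (236,190) big, (186,252), (239,264), (221,238) small. The lookalikes are blue (179,282) and green (151,258). The tins are at (347,175) and (448,128). Next I measure each one.

```bash
python3 - <<'E'
from h import *
for n in ['scene','side']:
    c=ld(n);P=cloud(c);h=cv2.cvtColor(c['image'],cv2.COLOR_BGR2HSV)
    m=((h[...,0]>10)&(h[...,0]<28)&(h[...,1]>130)&(h[...,2]>60)&(P[...,2]<.08)&(P[...,2]>.004)&(P[...,0]<.75)).astype(np.uint8)
    k,l,st,ce=cv2.connectedComponentsWithStats(m)
    for i in range(1,k):
        if st[i,4]<25 or st[i,4]>3000: continue
        q=P[l==i];t=np.percentile(q[:,2],98);kn=q[q[:,2]>t-.004]
        print(n,ce[i].round(),st[i].tolist(),'top',t.round(3),'knob',kn.mean(0).round(3),len(kn),'ext',np.ptp(q,axis=0).round(3))
    # other things: blobs above the counter in region
    g=(P[...,2]>.012)&(P[...,2]<.2)&(P[...,0]>.2)&(P[...,0]<.8)&(P[...,1]<.5)&(P[...,1]>-.75)&(c['depth']>0)
    k,l,st,ce=cv2.connectedComponentsWithStats(g.astype(np.uint8))
    for i in range(1,k):
        if st[i,4]<40: continue
        q=P[l==i];print('  blob',ce[i].round(),q.min(0).round(3),q.max(0).round(3),len(q))
c=ld('scene')
for p in [(325,170),(400,115),(352,190),(420,125),(462,143),(345,162),(449,117)]: print(p,pt(c,*p).round(4))
c=ld('side')
for p in [(290,188),(330,188),(262,130),(322,156),(292,106)]: print(p,pt(c,*p).round(4))
E
```

```text
scene [446.  12.] [429, 1, 34, 22, 436] top 0.079 knob [0.074 0.922 0.077] 46 ext [0.071 0.153 0.075]
scene [490.   2.] [484, 0, 16, 5, 50] top 0.034 knob [0.085 1.171 0.032] 7 ext [0.02  0.093 0.028]
scene [236. 192.] [228, 181, 17, 22, 273] top 0.057 knob [ 0.41  -0.196  0.056] 39 ext [0.04  0.043 0.055]
scene [221. 237.] [218, 233, 7, 10, 55] top 0.029 knob [ 0.512 -0.294  0.028] 9 ext [0.015 0.017 0.026]
scene [185. 251.] [178, 244, 15, 17, 169] top 0.043 knob [ 0.503 -0.383  0.041] 27 ext [0.029 0.03  0.039]
scene [239. 264.] [234, 258, 11, 13, 108] top 0.035 knob [ 0.607 -0.294  0.033] 22 ext [0.023 0.023 0.031]
scene [124. 358.] [95, 278, 54, 122, 1207] top 0.079 knob [ 0.69  -0.589  0.078] 108 ext [0.257 0.067 0.076]
  blob [385. 157.] [ 0.357 -0.059  0.012] [0.706 0.394 0.195] 9109
  blob [266. 148.] [ 0.253 -0.064  0.012] [ 0.37  -0.01   0.022] 146
  blob [485. 174.] [0.748 0.284 0.012] [0.8   0.5   0.119] 1166
  blob [236. 191.] [ 0.389 -0.219  0.013] [ 0.433 -0.173  0.059] 288
  blob [202. 205.] [ 0.38  -0.317  0.012] [ 0.433 -0.264  0.079] 387
  blob [253. 213.] [ 0.497 
[... 2693 characters left out ...]
  0.043] 416
  blob [315. 369.] [ 0.388 -0.409  0.012] [ 0.443 -0.354  0.054] 1142
  blob [416. 363.] [ 0.552 -0.445  0.012] [ 0.586 -0.412  0.044] 445
  blob [597. 385.] [ 0.619 -0.619  0.042] [ 0.751 -0.57   0.122] 2368
  blob [372. 397.] [ 0.463 -0.461  0.023] [ 0.487 -0.442  0.043] 80
(325, 170) [0.5418 0.0014 0.099 ]
(400, 115) [0.5088 0.2807 0.1208]
(352, 190) [0.6448 0.0069 0.1144]
(420, 125) [0.5717 0.2965 0.1204]
(462, 143) [0.6868 0.3357 0.1197]
(345, 162) [0.604  0.0145 0.1709]
(449, 117) [0.6452 0.3089 0.1907]
(290, 188) [0.5363 0.021  0.0987]
(330, 188) [ 0.6208 -0.0198  0.1011]
(262, 130) [0.5666 0.3182 0.1225]
(322, 156) [0.6162 0.0179 0.1679]
(292, 106) [0.6548 0.298  0.19  ]
```

```bash
python3 - <<'E'
from h import *
for n in ['scene','side']:
    c=ld(n);P=cloud(c)
    for nm,z,y0,y1 in [('L',.1205,.2,.42),('R',.0995,-.1,.12)]:
        m=(abs(P[...,2]-z)<.006)&(P[...,1]>y0)&(P[...,1]<y1)&(P[...,0]>.4)&(P[...,0]<.76)&(c['depth']>0)
        k,l,st,ce=cv2.connectedComponentsWithStats(m.astype(np.uint8));i=1+st[1:,4].argmax()
        q=P[l==i];r=cv2.minAreaRect(q[:,:2].astype(np.float32)*1000);print(n,nm,'rect',np.round(r[0]),np.round(r[1]),r[2],'z',np.median(q[:,2]).round(4))
        t=(P[...,2]>z+.066)&(P[...,2]<z+.078)&(P[...,1]>y0)&(P[...,1]<y1)&(P[...,0]>.5)&(P[...,0]<.72)
        q=P[t];print('  tin top',((q.min(0)+q.max(0))/2).round(3),np.ptp(q,axis=0).round(3),np.median(q[:,2]).round(4))
c=ld('side');cv2.imwrite('pics/crop.png',cv2.resize(c['image'][265:400,250:450],None,fx=3,fy=3,interpolation=cv2.INTER_CUBIC))
E
```

```text
scene L rect [597. 309.] [145. 205.] 82.58429718017578 z 0.1204
  tin top [0.656 0.301 0.191] [0.068 0.069 0.008] 0.1903
scene R rect [562.  23.] [142. 205.] 82.86226654052734 z 0.0988
  tin top [0.613 0.013 0.169] [0.069 0.067 0.007] 0.1686
side L rect [568. 313.] [145. 139.] 82.27333068847656 z 0.1204
  tin top [0.655 0.302 0.189] [0.066 0.068 0.006] 0.1903
side R rect [564.  23.] [144. 200.] 83.04680633544922 z 0.0988
  tin top [0.615 0.012 0.168] [0.068 0.068 0.005] 0.1686
```

View pics/crop.png

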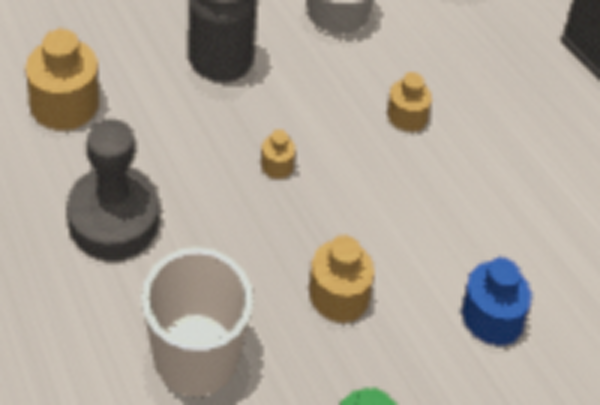

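The crop confirms the sizes: 500 g top left, 200 g at (345,280), 100 g at (410,103) and 50 g at (279,155), with the blue and green pieces as decoys. The right pan is low, so it holds the full tin. I'll place the 200 g weight on the left pan first.

Request:
drive_tool:
  steps:
    - [[0.049, -0.01, 0.0, 0, 0, 0, 0.05], [0.098, -0.02, 0.0, 0, 0, 0, 0.05], [0.147, -0.03, 0.0, 0, 0, 0, 0.05], [0.196, -0.04, 0.01, 0, 0, 0, 0.05], [0.245, -0.05, 0.03, 0, 0, 0, 0.05], [0.294, -0.06, 0.06, 0, 0, 0, 0.05], [0.343, -0.07, 0.09, 0, 0, 0, 0.05], [0.343, -0.07, 0.13, 0, 0, 0, 0.05], [0.343, -0.07, 0.14, 0, 0, 0, 0.05], [0.343, -0.07, 0.14, 0, 0, 0, 0.05]]
  grip_force: 40

```text
time_s: 1.1
position: [0.4989, -0.3822, 0.0952]
orientation: [-3.135, 0.004, 0.343]
ft_force: [-1.8, -1.1, 0.5]
opening: 0.584
gripper_force: 0.0
```

```bash
cat > st.py <<'E'
from h import *
s=manip.observe();print(s['time_s'],s['position'].round(4),s['orientation'].round(4),s['opening'],s['ft_force'].round(2))
E
python3 st.py; python3 - <<'E'
from h import *
c=cam('wrist');cv2.imwrite('pics/w1.png',c['image'])
P=cloud(c);h=cv2.cvtColor(c['image'],cv2.COLOR_BGR2HSV)
m=((h[...,0]>10)&(h[...,0]<28)&(h[...,1]>120)&(h[...,2]>60)).astype(np.uint8)
k,l,st,ce=cv2.connectedComponentsWithStats(m)
for i in range(1,k):
    if st[i,4]<60: continue
    q=P[(l==i)&(c['depth']>0)]
    if len(q)<30: continue
    t=np.percentile(q[:,2],95);kn=q[q[:,2]>t-.004];print(ce[i].round(),st[i].tolist(),t.round(4),((kn.min(0)+kn.max(0))/2).round(4),np.ptp(kn,axis=0).round(3))
E
```

```text
1.1 [ 0.4989 -0.3822  0.0952] [-3.1351  0.0038  0.343 ] 0.5839601448796818 [-1.76 -1.09  0.53]
[234.  11.] [210, 0, 48, 27, 935] 0.0349 [ 0.6029 -0.2939  0.0339] [0.006 0.011 0.005]
[198. 155.] [182, 140, 32, 31, 751] 0.0293 [ 0.5126 -0.2929  0.0279] [0.011 0.011 0.005]
[320. 215.] [296, 192, 49, 47, 1708] 0.0433 [ 0.5024 -0.3816  0.0424] [0.017 0.016 0.003]
[ 22. 253.] [0, 222, 44, 61, 1642] 0.0376 [ 0.4106 -0.2013  0.0417] [0.045 0.03  0.014]
[614. 268.] [587, 235, 53, 70, 181] 0.0457 [ 0.5376 -0.5706  0.0449] [0.054 0.005 0.003]
[624. 272.] [608, 248, 32, 45, 317] 0.0538 [ 0.54   -0.5696  0.0533] [0.028 0.004 0.004]
```

Request:
drive_tool:
  steps:
    - [[0.002, -0.001, 0.045, 0, 0, 0, 0.05], [0.002, -0.001, 0.075, 0, 0, 0, 0.05], [0.002, -0.001, 0.085, 0, 0, 0, 0.05], [0.002, -0.001, 0.085, 0, 0, 0, 0.05], [0.002, -0.001, 0.085, 0, 0, 0, 0.03], [0.002, -0.001, 0.085, 0, 0, 0, 0.02], [0.002, -0.001, 0.085, 0, 0, 0, 0.02], [0.002, -0.001, 0.085, 0, 0, 0, 0.02]]

```text
time_s: 1.95
position: [0.5039, -0.3847, 0.0176]
orientation: [3.137, -0.002, 0.342]
ft_force: [-2.8, -1.5, 6.7]
opening: 0.367
gripper_force: 40.5
```

Request:
drive_tool:
  steps:
    - [[0, 0, -0.04, 0, 0, 0, 0.02], [0, 0, -0.09, 0, 0, 0, 0.02], [0.015, -0.035, -0.12, 0, 0, 0.06, 0.02], [0.03, -0.07, -0.15, 0, 0, 0.12, 0.02], [0.048, -0.11, -0.175, 0, 0, 0.18, 0.02], [0.066, -0.152, -0.195, 0, 0, 0.24, 0.02], [0.085, -0.196, -0.215, 0, 0, 0.3, 0.02], [0.104, -0.24, -0.23, 0, 0, 0.36, 0.02], [0.123, -0.284, -0.24, 0, 0, 0.42, 0.02], [0.142, -0.328, -0.24, 0, 0, 0.47, 0.02]]

```text
time_s: 2.95
position: [0.5272, -0.0244, 0.2579]
orientation: [3.142, -0.006, -0.131]
ft_force: [1.1, -0.5, -2.3]
opening: 0.366
gripper_force: 40.6
```

```bash
python3 st.py
```

```text
2.95 [ 0.5272 -0.0244  0.2579] [ 3.1416 -0.0057 -0.1308] 0.3655849555277209 [ 1.07 -0.53 -2.33]
```

Request:
drive_tool:
  steps:
    - [[-0.003, -0.047, 0, 0, 0, 0, 0.02], [-0.006, -0.094, 0, 0, 0, 0, 0.02], [-0.009, -0.141, 0, 0, 0, 0, 0.02], [-0.012, -0.188, 0, 0, 0, 0, 0.02], [-0.015, -0.235, 0, 0, 0, 0, 0.02], [-0.018, -0.282, 0.0, 0, 0, 0, 0.02], [-0.021, -0.329, 0.02, 0, 0, 0, 0.02], [-0.023, -0.374, 0.05, 0, 0, 0, 0.02], [-0.023, -0.374, 0.08, 0, 0, 0, 0.02], [-0.023, -0.374, 0.08, 0, 0, 0, 0.02]]

```text
time_s: 3.95
position: [0.5478, 0.3478, 0.1688]
orientation: [3.136, 0.007, -0.126]
ft_force: [-0.7, -1.6, -2.7]
opening: 0.368
gripper_force: 40.6
```

```bash
python3 st.py; python3 - <<'E'
from h import *
c=cam('side');cv2.imwrite('pics/s1.png',c['image'][60:220,180:400].repeat(3,0).repeat(3,1))
E
python3 st.py
```

```text
3.95 [0.5478 0.3478 0.1688] [ 3.1364  0.0074 -0.1256] 0.3684161603902099 [-0.73 -1.65 -2.7 ]
4.0 [0.5492 0.3472 0.1718] [ 3.138   0.0046 -0.1269] 0.36673243023071994 [-0.24 -1.49 -1.59]
```

View pics/s1.png

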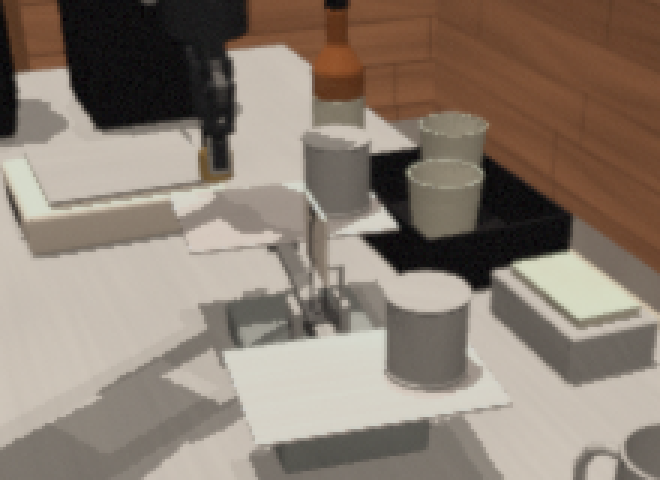

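The weight hangs upright at (215,165) in the crop, above the free front of the left pan and clear of the tin. I'll lower it and release.

Request:
drive_tool:
  steps:
    - [[0, 0, 0.015, 0, 0, 0, 0.02], [0, 0, 0.026, 0, 0, 0, 0.02], [0, 0, 0.032, 0, 0, 0, 0.02], [0, 0, 0.036, 0, 0, 0, 0.02], [0, 0, 0.037, 0, 0, 0, 0.02], [0, 0, 0.037, 0, 0, 0, 0.02], [0, 0, 0.037, 0, 0, 0, 0.02]]

```text
time_s: 4.7
position: [0.5516, 0.3479, 0.1379]
orientation: [-3.141, -0.001, -0.128]
ft_force: [-0.6, 0.3, -2.1]
opening: 0.365
gripper_force: 40.8
```

Request:
drive_tool:
  steps:
    - [[0, 0, 0.002, 0, 0, 0, 0.02], [0, 0, 0.003, 0, 0, 0, 0.02], [0, 0, 0.003, 0, 0, 0, 0.02], [0, 0, 0.003, 0, 0, 0, 0.02]]

```text
time_s: 5.1
position: [0.5513, 0.3478, 0.1344]
orientation: [-3.142, -0.0, -0.128]
ft_force: [0.6, 0.3, -0.6]
opening: 0.367
gripper_force: 40.8
```

Request:
drive_tool:
  steps:
    - [[0, 0, 0.0, 0, 0, 0, 0.04], [0, 0, 0.0, 0, 0, 0, 0.05], [0, 0, 0.0, 0, 0, 0, 0.05], [0, 0, 0.0, 0, 0, 0, 0.05], [0, 0, -0.03, 0, 0, 0, 0.05], [0, 0, -0.07, 0, 0, 0, 0.05], [0, 0, -0.11, 0, 0, 0, 0.05], [0, 0.02, -0.14, 0, 0, 0, 0.05], [0, 0.06, -0.14, 0, 0, 0, 0.05], [0, 0.11, -0.14, 0, 0, 0, 0.05]]

```text
time_s: 6.1
position: [0.5376, 0.239, 0.2762]
orientation: [-3.14, -0.003, -0.126]
ft_force: [1.6, -1.6, -0.7]
opening: 0.586
gripper_force: 0.0
```

```bash
cat > pan.py <<'E'
from h import *
import sys
for n in ['scene','side']:
    c=cam(n);P=cloud(c)
    for nm,y0,y1 in [('L',.23,.39),('R',-.06,.1)]:
        ok=(c['depth']>0)&(P[...,1]>y0)&(P[...,1]<y1)&(P[...,2]>.09)&(P[...,2]<.13)&(P[...,0]>.48)&(P[...,0]<.68)
        print(n,nm,'pan z',np.median(P[...,2][ok]).round(4),end=' ')
    h=cv2.cvtColor(c['image'],cv2.COLOR_BGR2HSV)
    m=((h[...,0]>10)&(h[...,0]<28)&(h[...,1]>110)&(P[...,2]>.11)&(P[...,2]<.17)&(P[...,1]>.2)&(P[...,1]<.42)&(P[...,0]>.45)&(P[...,0]<.7)).astype(np.uint8)
    k,l,st,ce=cv2.connectedComponentsWithStats(m)
    for i in range(1,k):
        if st[i,4]>15: q=P[l==i];print('brass',((q.min(0)+q.max(0))/2).round(3),q[:,2].max().round(3),np.ptp(q,axis=0).round(3),st[i,4],end=' ')
    print()
    if len(sys.argv)>1: cv2.imwrite('pics/%s_%s.png'%(sys.argv[1],n),c['image'])
s=manip.observe();print(s['time_s'],s['position'].round(4),s['orientation'].round(4))
E
python3 pan.py a
```

```text
scene L pan z 0.1089 scene R pan z 0.1108 brass [0.552 0.343 0.132] 0.153 [0.031 0.033 0.042] 145 
side L pan z 0.1087 side R pan z 0.1107 brass [0.548 0.342 0.132] 0.152 [0.027 0.027 0.04 ] 116 
6.2 [0.5368 0.2338 0.2743] [ 3.1393e+00 -1.0000e-04 -1.3200e-01]
```

Request:
drive_tool:
  steps:
    - [[0, 0.04, -0.02, 0, 0, 0, 0.05], [0, 0.09, -0.04, 0, 0, 0, 0.05], [0, 0.14, -0.04, 0, 0, 0, 0.05], [0, 0.19, -0.04, 0, 0, 0, 0.05], [0, 0.24, -0.04, 0, 0, 0, 0.05], [0, 0.29, -0.04, 0, 0, 0, 0.05], [0, 0.29, -0.04, 0, 0, 0, 0.05], [0, 0.29, -0.04, 0, 0, 0, 0.05], [0, 0.29, -0.04, 0, 0, 0, 0.05], [0, 0.29, -0.04, 0, 0, 0, 0.05]]

```text
time_s: 7.2
position: [0.5004, -0.0476, 0.3143]
orientation: [-3.141, 0.0, -0.126]
ft_force: [-0.1, -0.1, -0.5]
opening: 0.585
gripper_force: 0.0
```

```bash
python3 pan.py b; python3 pan.py
```

```text
scene L pan z 0.1088 scene R pan z 0.1108 brass [0.552 0.345 0.132] 0.154 [0.032 0.034 0.043] 149 
side L pan z 0.1087 side R pan z 0.1107 brass [0.548 0.342 0.132] 0.152 [0.027 0.026 0.04 ] 117 
7.3 [ 0.5003 -0.0476  0.3142] [-3.1414e+00  1.0000e-04 -1.2600e-01]
scene L pan z 0.1088 scene R pan z 0.1108 brass [0.552 0.345 0.131] 0.152 [0.031 0.035 0.042] 148 
side L pan z 0.1088 side R pan z 0.1107 brass [0.547 0.342 0.131] 0.151 [0.027 0.027 0.04 ] 116 
7.4 [ 0.5003 -0.048   0.3142] [-3.1415e+00  1.0000e-04 -1.2640e-01]
```

View pics/b_scene.png

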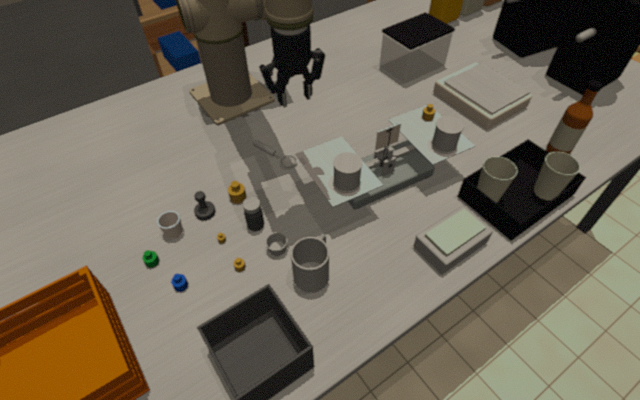

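The 200 g weight stands upright at (428,112) on the empty tin's pan, and nothing else has moved. The pans are steady and 2 mm apart (about 0.007 rad), which puts the filling at about 183 g, so 200 g is the closest these weights can get.

```bash
python3 -c "
from workcell import manip
print(manip.sign_off())"
```

```text
the job is handed in; nothing more can be done
None
```

The job is handed in, with no verdict shown: the 200 g weight stands alone beside the empty tin on the left pan, and the beam rests about 0.007 rad from level (limit 0.0145), so the filling weighs roughly 183 g.

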